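# Drive a terminal pin with the spring striker

### The arm

A 7-joint arm with a two-finger parallel gripper is mounted at the origin on the work surface. World frame = base frame: x ahead of the robot, y to its left, z up, the work surface at z = 0. Lengths are in mm, angles in rad, forces in N, time in s.
With the tool pointing down it reaches from about 425 to 1025 mm from the base axis. Payload 9.4 kg.
Tool frame: the origin (TCP) lies at the very end of the fingers, on their centre line; the grasp point (between the pads) lies 19 mm behind it; z points along the fingers, y is the direction in which the jaws open and shut (so a half turn about z gives the same grasp; the last joint's range is limited). The gripper opens to 93 mm and grips with 3 to 60 N. Pads are 15 mm wide; open, the fingers measure 128 mm over their backs; the gripper's body (75 mm by 188 mm) begins 65 mm behind the grasp point.
Start: joints at [-1.324, 0.599, -0.003, 1.599, 0.002, 0.943, -0.08], TCP at [230.679, 687.322, 218.618] pointing down, gripper open.
Joint ranges: [-2.57, 2.57], [-0.35, 1.97], [-1.29, 1.29], [0.11, 2.56], [-1.05, 4.19], [0.11, 1.86], [-2.63, 2.63]. Speed limits (rad/s): [2.22, 2.22, 3.01, 3.01, 3.14, 3.14, 3.14].

### API

Orientations are given as a unit quaternion [w, x, y, z].
In Python, from bench import r gives the robot as it stands.
- The arm moves only by the tool arm_command, never from a script. Its argument "targets" is a list of rows, each a list of 7 numbers: the shift along the tool's x, y, z in m, then the turn, a rotation vector about the tool's x, y, z in degrees, then the finger opening in m, from 0 to 0.093. In form: [[tx, ty, tz, rx, ry, rz, gripper], ...]. A call has 1 to 5 rows; each row is the pose to reach, as a shift and turn from the pose measured when the call began, along the tool's axes at that moment; what a row does not reach only later rows make up. A row lasts 1/10 s, in which the tool goes at most 50 mm and 8.59 degrees, less where a joint would pass 70% of its speed; a pose out of reach is approached as far as the arm can. A call with a gripper value outside its range is refused whole. The fingers move at their own pace and stop on an object; the grip force is fixed at half the most. Time passes only in rows, so rows that repeat a pose let the fingers close. It gives the time, the measured TCP pose, the force and the opening at its end, in the units of the state.
- r.read_state(): the state, without advancing time (a new reading comes with each control period).
- r.read_camera(name): name is "scene" or "top"; returns the picture (400x640x3 uint8, red, green, blue); there is no depth.
- r.camera_model(name): a dict with "camera_matrix" (3x3 intrinsics, pixels), "position" and "rotation" of the camera in the world. Camera axes: x right, y down, z forward; pixel columns grow to the right and rows downward; lengths in mm; the calibration is good to about 2 mm. A picture is of the moment at which its call begins. camera_model takes no time and is no camera call.
- r.job_done(): hands the job in, once; it reports no verdict.
The state is a dict: "time_s": time; "q": joint angles; "qvel": joint speeds; "tau": joint torques, N m; "tool_pos": TCP position; "orientation": TCP orientation; "wrist_force": force on the tool from outside, world axes, zero at the start; "wrist_torque": the same for the moment, N m; "opening": opening from 0.0 (shut) to 1.0 (fully open).
Only numpy, scipy, OpenCV 4.12 (cv2) and the standard library are available. Lean on these libraries where they do the work, as an engineer would, in place of code of your own. Each camera call takes 0.05 s, during which the arm holds its last target.

### The job

Use the spring striker on the bench to drive the brass terminal pin fully home into the upright chassis plate: draw its T-handle back until the sear catches, without forcing it hard against the bumper behind, and let go so that it stays cocked by itself. Then press the trip button on top to fire it, take your hand off, and leave the other things on the bench where they are.

Things in the scene. Friction and masses are not known exactly. Their poses are not given: they have to be found in the camera images.
- tester: Spring striker fixed to the table. Origin on the table under the rod; +x along the rod in striking direction (handle to chassis plate), z up. Dark base plate x -100 to 135, 110 wide, 12 mm high; grey cover x -40 to 45, 76 wide, top 95 mm above the table; steel rod at height 60, T-handle at its rear end, 26 mm hammer at its front; upright aluminium plate between clamps at x = 102.
- handle (a point): Centre of the T-handle's crossbar (point moves with it): black level bar, 13 mm thick, 60 mm long, square to the rod, 88 mm above the table, on a 12 mm post at its middle. At rest 50 mm behind the cover, free all round (below it only the rod and the base plate). It slides straight to the tester's -x when drawn and cannot turn or rise.
- striker (a joint): Draw of the rod in m: 0 at rest, + to the tester's -x. Spring 0.15 N/mm plus 0.6 N friction. A hidden sear snaps in at a draw of 38 to 62 mm, different each time. Riding over it (last 29 mm) adds up to 2 N; till then the pull stays under 13 N. A pull of 15 N, be it the short click as it snaps in or the bumper just after, means it is in: let go, the rod settles forward and stays; let go earlier, it flies.
- bumper (a joint): How far the stiff rear bumper hidden in the cover is pressed in, in m: 0 when free. The rod meets it 1.5 mm past the catch; it adds 3 N per mm to the pull. It is harmed when pressed more than 5 mm, that is at a total pull of 21 to 25 N.
- trip_top (a point): Centre of the top of the trip button: round, steel, 30 mm in diameter, standing 18 mm out of the cover's top (its top 112 mm above the table when released), over the rod, at the tester's x = 5 mm. Pressed straight down.
- trip (a joint): How far the trip button is pressed, in m: 0 released, 0.010 fully down; springs back. The sear lets go at 6 mm or a little more; pressing takes 2 to 7 N.
- pin_head (a point): Centre of the rear (struck) face of the brass terminal pin's round head, 16 mm across, 4 mm thick, on the rod's line, 60 mm above the table. The resting hammer's face is about 5 mm behind it.
- pin (a joint): How far the pin has been driven, in m: 0 to 0.002 at the start (head proud of the plate), 0.008 fully home, head against the plate. It stays where it is driven. The resting rod does not reach it; fired from the sear, the hammer drives it home in one blow.
- knob_c (a point): Bystander, to be left alone: black control knob lying on its base, 36 mm across, 20 mm high; this point is its centre.
- valve_c (a point): Bystander, to be left alone: glass radio valve standing on its black base, 26 mm across, 68 mm high; this point is its centre.
- plate_c (a point): Bystander, to be left alone: spare aluminium plate with two holes, lying flat, 90 x 60 x 4 mm; this point is its centre.
- driver_grip (a point): Bystander, to be left alone: screwdriver with blue handle, lying, 170 mm long; this point is on its handle
- trimmer_c (a point): Bystander, to be left alone: white trimming tool, lying, 110 mm long, 10 mm thick; this point is its centre.
- jar_c (a point): Bystander, to be left alone: glass jar with metal lid, 56 mm across, 65 mm high; this point is its centre.
- spool_c (a point): Bystander, to be left alone: grey reel standing on end, 54 mm across, 48 mm high; this point is its centre.
- tray_c (a point): Bystander, to be left alone: small grey tray with four compartments, 120 x 90 x 35 mm; this point is its centre.

How it is judged (in metres and radians):
On the way, in this order (a step that is already met when the one before it is completed fails the run):
1. the rod is drawn back and stays cocked by the sear alone, with nothing touching the handle or rod (value of joint striker above 0.033 m and contact force between each of the fingers, the arm and striker below 0.05 N), for 0.3 s.
2. the trip button is pressed while the rod is still cocked (value of joint striker above 0.033 m and value of joint trip above 0.003 m).
3. the rod has flown forward and the pin is driven home (value of joint striker below 0.01 m and value of joint pin above 0.0065 m), for 0.2 s.
At the end, for the whole second after the job is handed in: The pin is driven at least 6.5 of its 8 mm, the rod is forward (drawn less than 10 mm) and the trip button is released (pressed less than 2 mm) (all of step 3 and value of joint trip below 0.002 m); the robot touches nothing.
It fails at once if the rear bumper is pressed in by more than 5 mm (value of joint bumper above 0.005 m).
It fails at once if a bystander is moved by more than 20 mm (distance of any of knob_c, valve_c, plate_c, driver_grip, trimmer_c, jar_c, spool_c, tray_c from where it was at the start of the episode above 0.02 m).
It also fails if it takes over 48 s, if anything falls off the work surface, if the arm or the gripper's body presses on something with over 40 N, if the wrist force passes 120 N, or if a joint passes its speed limit or range.

## Working session

There is one attempt and no reset: what is moved stays moved. The work goes in short steps, Python scripts to look and compute and a tool call to move; the robot and the scene stay as the last step left them, time stands still between calls to the robot, and variables do not carry over. Pictures are saved under pics/ and viewed, and the job is handed in when it is done.

Besides the shell and the picture viewer there is one more tool, called after ">>>" in YAML: its name, and indented under it one key for each argument. arm_command: Moves the arm, as the interface text tells. Its arguments: {"type":"object","properties":{"targets":{"type":"array","items":{"type":"array","items":{"type":"number"}}}},"required":["targets"]}

```bash
mkdir -p pics
cat > h.py <<'E'
from bench import r
import numpy as np, cv2
from scipy.spatial.transform import Rotation as R
def snap(n,f):
    im=r.read_camera(n); cv2.imwrite('pics/'+f,im[:,:,::-1]); return im
def cam(n):
    m=r.camera_model(n); return np.array(m["camera_matrix"]),np.array(m["position"],float),np.array(m["rotation"],float)
def proj(n,P):
    K,p,Rm=cam(n); c=(np.atleast_2d(P)-p)@Rm; u=c@K.T; return u[:,:2]/u[:,2:]
def atz(n,uv,z):
    K,p,Rm=cam(n); d=Rm@np.linalg.solve(K,np.array([uv[0],uv[1],1.])); return p+d*(z-p[2])/d[2]
E
python3 - <<'E'
from h import *
for n in("scene","top"):
    snap(n,n+'0.png'); print(r.camera_model(n))
s=r.read_state(); print(s)
print(proj("top",[s["tool_pos"]]),proj("scene",[s["tool_pos"]]))
E
```

```text
{'camera_matrix': array([[458.95282646,   0.        , 316.43760351],
       [  0.        , 458.95282646, 200.23450488],
       [  0.        ,   0.        ,   1.        ]]), 'position': array([1517.00892107,  326.70479425,  916.85559661]), 'rotation': array([-0.24670648,  0.54352772,  0.72515062, -0.34332216])}
{'camera_matrix': array([[464.87529389,   0.        , 330.97934477],
       [  0.        , 464.87529389, 194.69412652],
       [  0.        ,   0.        ,   1.        ]]), 'position': array([ 435.36484262,   21.3491123 , 1345.4682578 ]), 'rotation': array([ 0.04514754, -0.69659174,  0.71483802, -0.04157228])}
{'time_s': 0.1, 'q': array([-1.32371082,  0.60006919, -0.00254692,  1.60001597,  0.00179889,
        0.94290025, -0.07977214]), 'qvel': array([-0.0011199 , -0.00239965,  0.00119502, -0.00268953, -0.00013606,
        0.00059406,  0.0014737 ]), 'tau': array([ 5.86567941e-03, -7.66557813e+01,  1.50258455e+00, -2.52937925e+01,
       -5.22569788e-02,  1.35428819e-02,  7.05478419e-05]), 'tool_pos': array([230.54034989, 686.92576264, 217.84099132]), 'orientation': array([-4.89942052e-05,  1.61142748e-01,  9.86930865e-01, -6.93563653e-04]), 'wrist_force': array([-1.31432073,  0.08558356, -0.35246513]), 'wrist_torque': array([-0.03270093, -0.00829002, -0.00681644]), 'opening': 1.000015267487289}Traceback (most recent call last):
  File "<stdin>", line 5, in <module>
  File "h.py", line 9, in proj
    K,p,Rm=cam(n); c=(np.atleast_2d(P)-p)@Rm; u=c@K.T; return u[:,:2]/u[:,2:]
                     ~~~~~~~~~~~~~~~~~~~~^~~
ValueError: matmul: Input operand 1 has a mismatch in its core dimension 0, with gufunc signature (n?,k),(k,m?)->(n?,m?) (size 4 is different from 3)
```

Rotation is a quaternion (wxyz).

```bash
sed -i 's/np.array(m\["rotation"\],float)/R.from_quat(np.roll(m["rotation"],-1)).as_matrix()/' h.py
python3 - <<'E'
from h import *
s=r.read_state()
print(cam("top")[2],cam("scene")[2])
print(proj("top",[s["tool_pos"]]),proj("scene",[s["tool_pos"]]))
E
```

```text
[[-0.02544329 -0.99214675  0.12246417]
 [-0.99965429  0.02606338  0.00346391]
 [-0.00662854 -0.1223337  -0.99246689]] [[-0.28742706  0.61887933 -0.73100894]
 [ 0.95767853  0.17341502 -0.22973693]
 [-0.0154115  -0.76610418 -0.64253162]]
[[ 54.2387628  346.70919782]] [[571.24035741 130.63206076]]
```

View pics/top0.png

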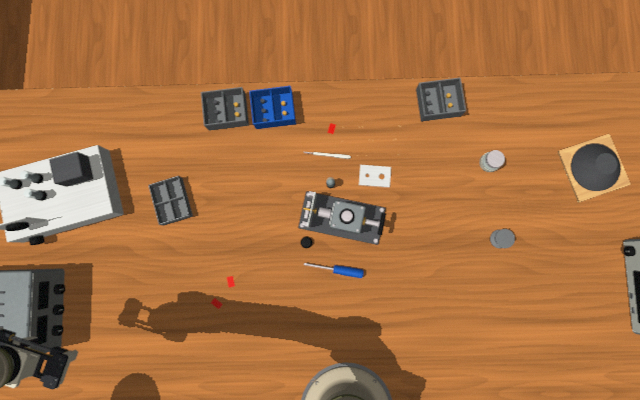

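View pics/scene0.png

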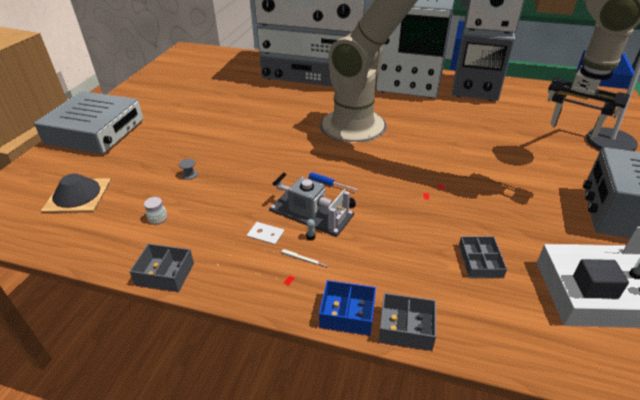

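The tester is near top px (343,217), handle on the right near (380,222); in the scene view it's near (312,200), with the handle at about (280,180). Next I'll zoom in on both.

Run:
```python
import cv2
a=cv2.imread('pics/top0.png')[180:255,290:405]; cv2.imwrite('pics/topz.png',cv2.resize(a,None,fx=6.9,fy=6.9,interpolation=cv2.INTER_CUBIC))
a=cv2.imread('pics/scene0.png')[165:245,255:370]; cv2.imwrite('pics/scenez.png',cv2.resize(a,None,fx=6.9,fy=6.9,interpolation=cv2.INTER_CUBIC))
```

```text
(no output)
```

View pics/topz.png

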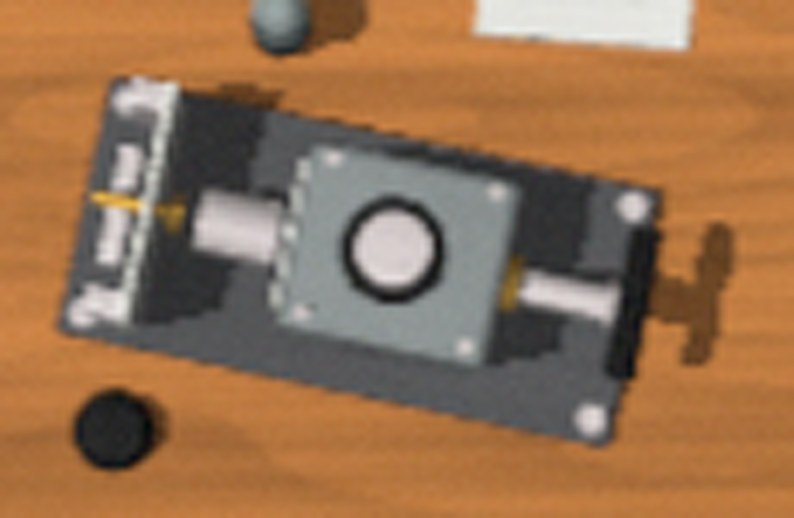

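View pics/scenez.png

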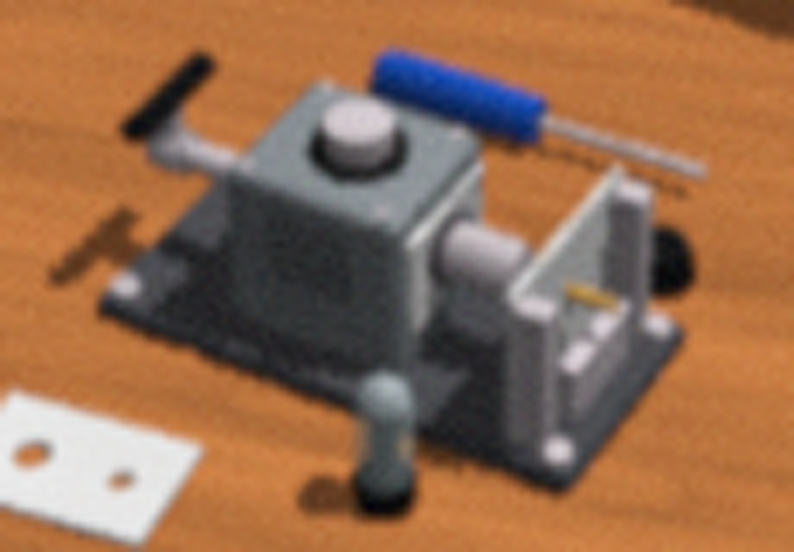

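```bash
cat > fit.py <<'E'
from h import *
from scipy.optimize import least_squares
T=[((393,247),(5,0,112)),((112,78),(135,-55,12)),((62,330),(135,55,12)),((660,188),(-100,-55,12)),((608,445),(-100,55,12)),((318,147),(45,-38,95)),((520,185),(-40,-38,95)),((485,365),(-40,38,95)),((643,228),(None,-30,94)),((621,378),(None,30,94))]
S=[((358,118),(5,0,112)),((100,305),(-100,-55,12)),((565,488),(135,-55,12)),((683,332),(135,55,12)),((130,128),(None,-30,92)),((205,62),(None,30,92))]
def w(p,a):
    a=np.array([p[3] if a[0] is None else a[0],a[1],a[2]]);c,s=np.cos(p[2]),np.sin(p[2])
    return np.array([p[0]+c*a[0]-s*a[1],p[1]+s*a[0]+c*a[1],a[2]])
def res(p):
    o=[]
    for n,L,ox,oy in(("top",T,290,180),("scene",S,255,165)):
        uv=proj(n,np.array([w(p,a) for _,a in L]))
        m=np.array([[(x+.5)/6.9-.5+ox,(y+.5)/6.9-.5+oy] for (x,y),_ in L]); o.append((uv-m).ravel())
    return np.concatenate(o)
f=least_squares(res,[450,0,1.4,-90],loss='soft_l1',x_scale=[10,10,.1,10])
print(f.x); print(res(f.x).reshape(-1,2).round(1).tolist())
print('handle',w(f.x,(None,0,88)),'trip',w(f.x,(5,0,112)))
E
python3 fit.py
```

```text
[529.82432173 -18.89199679   1.33795882 -89.98022348]
[[-0.1, 0.1], [-0.4, -0.5], [-1.3, 0.2], [-0.1, 0.1], [0.0, 0.5], [-1.0, -1.7], [0.5, -0.8], [-0.0, 0.7], [0.2, -0.3], [-0.9, -0.2], [-0.7, 0.2], [-1.4, -1.2], [-0.1, -1.2], [0.2, -1.2], [-0.4, 0.0], [-0.1, -1.1]]
handle [ 509.06234012 -106.44415689   88.        ] trip [530.97801867 -14.02691885 112.        ]
```

Fit agrees with spec (handle at x=-90, residuals about 1 px). Next I'll work out the approach moves.

```bash
cat > go.py <<'E'
from h import *
import sys
O=np.array([529.8,-18.9,0]);yaw=1.338
ux=np.array([np.cos(yaw),np.sin(yaw),0])
uy=np.array([-ux[1],ux[0],0])
def tgt(x,y,z): return O+ux*x+uy*y+np.array([0,0,z])
ty=ux; tz=np.array([0,0,-1.]); tx=np.cross(ty,tz); RT=np.column_stack([tx,ty,tz])
def go(P):
    s=r.read_state(); Rc=R.from_quat(np.roll(s["orientation"],-1)).as_matrix()
    d=Rc.T@(np.array(P)-s["tool_pos"])/1000; rv=np.degrees(R.from_matrix(Rc.T@RT).as_rotvec())
    F=np.array(s["wrist_force"])
    p=s["tool_pos"]-O
    print('t',s["time_s"],'delta',d.round(4),'rot',rv.round(2),'| tester xyz',[round(float(v),1) for v in(p@ux,p@uy,p[2])],'Fx',round(F@ux,2),'Fz',round(F[2],2),'F',F.round(1),'open',round(s["opening"],3))
if __name__=="__main__":
    a=sys.argv[1:]
    go(tgt(*map(float,a[1:4])) if a[0]=='T' else np.array(a[1:4],float))
E
python3 go.py W 450 300 260; python3 go.py T -90 0 200
```

```text
t 0.1 delta [-0.3311 -0.2971 -0.0417] rot [-0.08  0.   -5.21] | tester xyz [617.7, 454.0, 217.8] Fx -0.22 Fz -0.35 F [-1.3  0.1 -0.4] open 1.0
t 0.1 delta [-0.5164 -0.6636  0.0188] rot [-0.08  0.   -5.21] | tester xyz [617.7, 454.0, 217.8] Fx -0.22 Fz -0.35 F [-1.3  0.1 -0.4] open 1.0
```

>>> arm_command:
  targets:
    - [0, 0, -0.042, 0, 0, 0, 0.04]
    - [-0.035, -0.03, -0.042, 0, 0, -5.2, 0.04]
    - [-0.07, -0.06, -0.042, 0, 0, -5.2, 0.04]
    - [-0.105, -0.095, -0.042, 0, 0, -5.2, 0.04]
    - [-0.14, -0.125, -0.042, 0, 0, -5.2, 0.04]

```text
time_s: 0.6
tool_pos: [324.0, 521.6, 259.8]
orientation: [-0.0, 0.116, 0.993, -0.001]
wrist_force: [0.9, 0.3, 1.0]
opening: 0.619
```

>>> arm_command:
  targets:
    - [-0.035, -0.03, 0, 0, 0, 0, 0.04]
    - [-0.07, -0.06, 0, 0, 0, 0, 0.04]
    - [-0.105, -0.095, 0, 0, 0, 0, 0.04]
    - [-0.14, -0.125, 0, 0, 0, 0, 0.04]
    - [-0.175, -0.155, 0, 0, 0, 0, 0.04]

```text
time_s: 1.1
tool_pos: [459.2, 328.5, 260.0]
orientation: [-0.0, 0.116, 0.993, -0.001]
wrist_force: [1.3, 1.4, -0.1]
opening: 0.429
```

```bash
python3 go.py T -90 0 200
```

```text
t 1.1 delta [-0.1489 -0.4116  0.0611] rot [-0.14 -0.01 -0.01] | tester xyz [321.8, 148.9, 260.0] Fx 1.71 Fz -0.11 F [ 1.3  1.4 -0.1] open 0.429
```

>>> arm_command:
  targets:
    - [-0.015, -0.043, 0.0, 0, 0, 0, 0.04]
    - [-0.03, -0.086, 0.0, 0, 0, 0, 0.04]
    - [-0.045, -0.13, 0.0, 0, 0, 0, 0.04]
    - [-0.06, -0.175, 0.0, 0, 0, 0, 0.04]
    - [-0.075, -0.215, 0.0, 0, 0, 0, 0.04]

```text
time_s: 1.6
tool_pos: [482.1, 99.7, 260.5]
orientation: [-0.0, 0.117, 0.993, -0.001]
wrist_force: [0.3, 0.5, -0.4]
opening: 0.431
```

```bash
python3 go.py T -90 0 160
```

```text
t 1.6 delta [-0.0739 -0.194   0.101 ] rot [-0.16 -0.02 -0.04] | tester xyz [104.4, 73.8, 260.5] Fx 0.57 Fz -0.42 F [ 0.3  0.5 -0.4] open 0.431
```

>>> arm_command:
  targets:
    - [-0.015, -0.045, 0.0, 0, 0, 0, 0.04]
    - [-0.033, -0.09, 0.025, 0, 0, 0, 0.04]
    - [-0.053, -0.135, 0.05, 0, 0, 0, 0.04]
    - [-0.074, -0.175, 0.075, 0, 0, 0, 0.04]
    - [-0.074, -0.194, 0.101, 0, 0, 0, 0.04]

```text
time_s: 2.1
tool_pos: [510.7, -109.8, 159.8]
orientation: [0.001, 0.118, 0.993, -0.002]
wrist_force: [-0.3, 0.2, -0.1]
opening: 0.43
```

>>> arm_command:
  targets:
    - [0, 0, 0, 0, 0, 0, 0.04]

```text
time_s: 2.2
tool_pos: [508.1, -113.6, 156.5]
orientation: [-0.002, 0.12, 0.993, -0.003]
wrist_force: [-0.4, 0.3, 0.3]
opening: 0.432
```

```bash
python3 go.py T -90 0 75
python3 - <<'E'
from h import *
for n,o in(("top",(290,180)),("scene",(230,130))):
    a=snap(n,n+'1.png')[o[1]:o[1]+85,o[0]:o[0]+115,::-1]
    cv2.imwrite('pics/'+n+'1z.png',cv2.resize(a,None,fx=6.9,fy=6.9,interpolation=cv2.INTER_CUBIC))
E
```

```text
t 2.2 delta [0.0006 0.0076 0.0814] rot [-0.32 -0.15 -0.48] | tester xyz [-97.1, -0.8, 156.5] Fx 0.22 Fz 0.32 F [-0.4  0.3  0.3] open 0.432
```

View pics/scene1z.png

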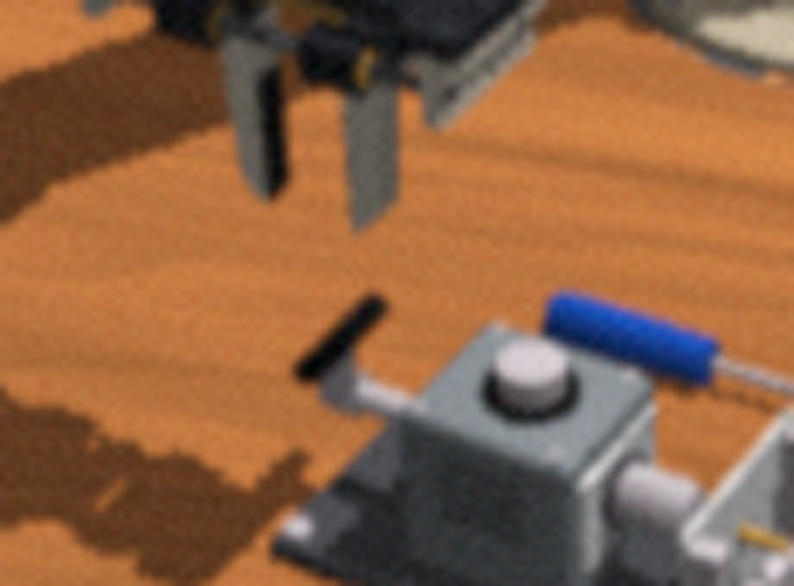

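Fingers at scene-crop (265,195) and (365,225) straddle the bar (340,335). Lower.

>>> arm_command:
  targets:
    - [0, 0.008, 0.01, 0, 0, 0, 0.04]
    - [0, 0.008, 0.035, 0, 0, -0.5, 0.04]
    - [0, 0.008, 0.06, 0, 0, -0.5, 0.04]
    - [0, 0.008, 0.079, 0, 0, -0.5, 0.04]
    - [0, 0.008, 0.079, 0, 0, -0.5, 0.04]

```text
time_s: 2.8
tool_pos: [511.6, -100.3, 78.6]
orientation: [-0.001, 0.113, 0.994, -0.001]
wrist_force: [-0.6, -0.1, 0.3]
opening: 0.427
```

```bash
python3 go.py T -100 0 77
python3 - <<'E'
from h import *
for n,o in(("top",(290,180)),("scene",(230,130))):
    a=snap(n,n+'2.png')[o[1]:o[1]+85,o[0]:o[0]+115,::-1]
    cv2.imwrite('pics/'+n+'2z.png',cv2.resize(a,None,fx=6.9,fy=6.9,interpolation=cv2.INTER_CUBIC))
E
```

```text
t 2.8 delta [ 0.0012 -0.0166  0.0017] rot [-0.18 -0.09  0.4 ] | tester xyz [-83.4, -1.1, 78.6] Fx -0.18 Fz 0.31 F [-0.6 -0.1  0.3] open 0.427
```

View pics/scene2z.png

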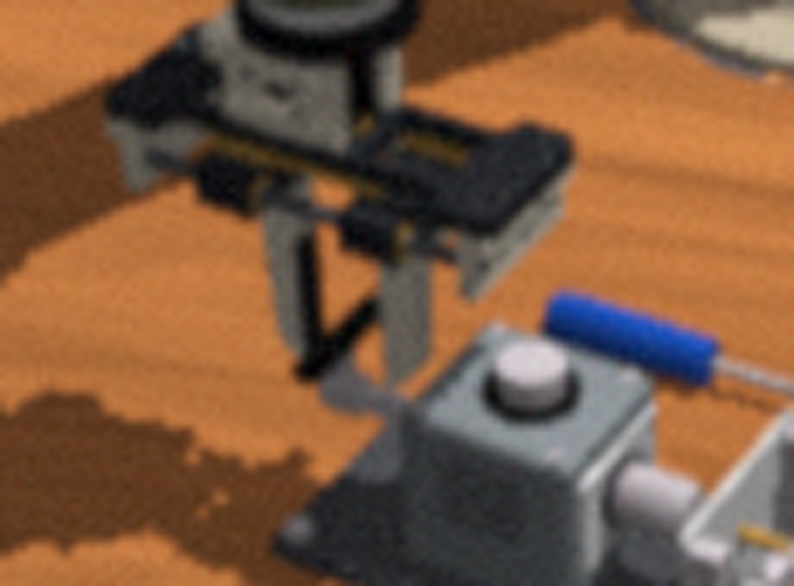

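The bar sits between the fingers (finger tips at about (310,355) and (405,375) in the crop). Start drawing.

>>> arm_command:
  targets:
    - [0.001, -0.007, 0.001, 0, 0, 0.3, 0.04]
    - [0.001, -0.014, 0.001, 0, 0, 0.3, 0.04]
    - [0.001, -0.021, 0.001, 0, 0, 0.3, 0.04]
    - [0.001, -0.027, 0.001, 0, 0, 0.3, 0.04]
    - [0.001, -0.03, 0.001, 0, 0, 0.3, 0.04]

```text
time_s: 3.4
tool_pos: [504.8, -131.1, 80.0]
orientation: [0.001, 0.116, 0.993, -0.002]
wrist_force: [-0.1, 1.7, 2.7]
opening: 0.434
```

```bash
python3 go.py T -125 0 77
```

```text
t 3.4 delta [ 0.0016 -0.01    0.0031] rot [-0.17  0.1  -0.02] | tester xyz [-115.0, -1.6, 80.0] Fx 1.67 Fz 2.68 F [-0.1  1.7  2.7] open 0.434
```

>>> arm_command:
  targets:
    - [0.001, -0.003, 0.0, 0, 0, 0, 0.04]
    - [0.001, -0.006, 0.0, 0, 0, 0, 0.04]
    - [0.001, -0.008, 0.0, 0, 0, 0, 0.04]
    - [0.001, -0.008, 0.0, 0, 0, 0, 0.04]

```text
time_s: 3.8
tool_pos: [502.6, -138.5, 80.2]
orientation: [0.001, 0.116, 0.993, -0.001]
wrist_force: [2.1, 2.4, 1.6]
opening: 0.431
```

```bash
python3 go.py T -130 0 80
```

```text
t 3.8 delta [ 0.0011 -0.0074  0.0002] rot [-0.14  0.15 -0.  ] | tester xyz [-122.6, -1.1, 80.2] Fx 2.8 Fz 1.6 F [2.1 2.4 1.6] open 0.431
```

>>> arm_command:
  targets:
    - [0.001, -0.003, 0.0, 0, 0, 0, 0.04]
    - [0.001, -0.006, 0.0, 0, 0, 0, 0.04]
    - [0.001, -0.009, 0.0, 0, 0, 0, 0.04]
    - [0.001, -0.011, 0.0, 0, 0, 0, 0.04]
    - [0.001, -0.011, 0.0, 0, 0, 0, 0.04]

```text
time_s: 4.3
tool_pos: [500.3, -148.0, 80.2]
orientation: [0.002, 0.116, 0.993, -0.001]
wrist_force: [4.3, 6.3, -1.5]
opening: 0.431
```

```bash
python3 go.py T -130 0 80
```

```text
t 4.3 delta [0.0011 0.0025 0.0002] rot [-0.07  0.24  0.07] | tester xyz [-132.5, -1.1, 80.2] Fx 7.14 Fz -1.49 F [ 4.3  6.3 -1.5] open 0.431
```

>>> arm_command:
  targets:
    - [0.001, -0.0015, 0.0, 0, 0, 0, 0.04]
    - [0.001, -0.003, 0.0, 0, 0, 0, 0.04]
    - [0.001, -0.004, 0.0, 0, 0, 0, 0.04]

```text
time_s: 4.6
tool_pos: [499.9, -150.1, 80.2]
orientation: [0.003, 0.115, 0.993, -0.0]
wrist_force: [5.7, 8.5, -2.1]
opening: 0.43
```

```bash
python3 go.py T -130 0 80
```

```text
t 4.6 delta [0.0012 0.0045 0.0002] rot [0.03 0.34 0.19] | tester xyz [-134.5, -1.2, 80.2] Fx 9.59 Fz -2.06 F [ 5.7  8.5 -2.1] open 0.43
```

>>> arm_command:
  targets:
    - [0.001, -0.0015, 0.0, 0, 0, 0, 0.04]
    - [0.001, -0.003, 0.0, 0, 0, 0, 0.04]
    - [0.001, -0.004, 0.0, 0, 0, 0, 0.04]

```text
time_s: 4.9
tool_pos: [499.3, -152.7, 80.2]
orientation: [0.004, 0.114, 0.993, 0.0]
wrist_force: [5.2, 5.7, -1.0]
opening: 0.435
```

```bash
python3 go.py T -130 0 80
```

```text
t 4.9 delta [0.0012 0.0072 0.0002] rot [0.09 0.43 0.27] | tester xyz [-137.2, -1.2, 80.2] Fx 6.71 Fz -1.01 F [ 5.2  5.7 -1. ] open 0.435
```

>>> arm_command:
  targets:
    - [0, -0.0015, 0.0, 0, 0, 0, 0.04]
    - [0, -0.003, 0.0, 0, 0, 0, 0.04]
    - [0, -0.0035, 0.0, 0, 0, 0, 0.04]

```text
time_s: 5.2
tool_pos: [498.9, -154.8, 80.1]
orientation: [0.004, 0.113, 0.994, 0.001]
wrist_force: [4.0, 7.8, 1.3]
opening: 0.435
```

```bash
python3 go.py T -130 0 80
```

```text
t 5.2 delta [0.0013 0.0093 0.0001] rot [0.17 0.43 0.36] | tester xyz [-139.3, -1.3, 80.1] Fx 8.49 Fz 1.3 F [4.  7.8 1.3] open 0.435
```

>>> arm_command:
  targets:
    - [0, -0.0015, 0.0, 0, 0, 0, 0.04]
    - [0, -0.003, 0.0, 0, 0, 0, 0.04]
    - [0, -0.0035, 0.0, 0, 0, 0, 0.04]

```text
time_s: 5.5
tool_pos: [498.5, -156.7, 80.1]
orientation: [0.004, 0.112, 0.994, 0.002]
wrist_force: [1.9, 7.5, 1.6]
opening: 0.43
```

```bash
python3 go.py T -130 0 80
```

```text
t 5.5 delta [0.0013 0.0113 0.0001] rot [0.24 0.42 0.45] | tester xyz [-141.3, -1.4, 80.1] Fx 7.78 Fz 1.62 F [1.9 7.5 1.6] open 0.43
```

>>> arm_command:
  targets:
    - [0, -0.0015, 0.0, 0, 0, 0.4, 0.04]
    - [0, -0.003, 0.0, 0, 0, 0.4, 0.04]
    - [0, -0.0035, 0.0, 0, 0, 0.4, 0.04]

```text
time_s: 5.8
tool_pos: [498.0, -158.6, 80.0]
orientation: [0.004, 0.115, 0.993, 0.002]
wrist_force: [2.5, 8.5, 2.9]
opening: 0.431
```

```bash
python3 go.py T -130 0 80
```

```text
t 5.8 delta [0.0012 0.0133 0.0001] rot [0.33 0.39 0.15] | tester xyz [-143.3, -1.3, 80.0] Fx 8.8 Fz 2.85 F [2.5 8.5 2.9] open 0.431
```

>>> arm_command:
  targets:
    - [0, -0.0015, 0.0, 0, 0, 0.4, 0.04]
    - [0, -0.003, 0.0, 0, 0, 0.4, 0.04]
    - [0, -0.0035, 0.0, 0, 0, 0.4, 0.04]

```text
time_s: 6.1
tool_pos: [497.4, -160.5, 80.0]
orientation: [0.004, 0.117, 0.993, 0.003]
wrist_force: [2.3, 8.1, 1.8]
opening: 0.431
```

```bash
python3 go.py T -130 0 80
```

```text
t 6.1 delta [0.0012 0.0152 0.0001] rot [ 0.41  0.36 -0.15] | tester xyz [-145.2, -1.1, 80.0] Fx 8.4 Fz 1.84 F [2.3 8.1 1.8] open 0.431
```

>>> arm_command:
  targets:
    - [0, -0.0015, 0.0, 0, 0, 0, 0.04]
    - [0, -0.003, 0.0, 0, 0, 0, 0.04]
    - [0, -0.0035, 0.0, 0, 0, 0, 0.04]

```text
time_s: 6.4
tool_pos: [497.0, -162.3, 79.9]
orientation: [0.004, 0.117, 0.993, 0.004]
wrist_force: [3.1, 8.7, 2.2]
opening: 0.433
```

```bash
python3 go.py T -130 0 80
```

```text
t 6.4 delta [0.0012 0.0171 0.0001] rot [ 0.49  0.35 -0.05] | tester xyz [-147.1, -1.2, 79.9] Fx 9.19 Fz 2.23 F [3.1 8.7 2.2] open 0.433
```

>>> arm_command:
  targets:
    - [0, -0.0015, 0.0, 0, 0, 0, 0.04]
    - [0, -0.003, 0.0, 0, 0, 0, 0.04]
    - [0, -0.0035, 0.0, 0, 0, 0, 0.04]

```text
time_s: 6.7
tool_pos: [496.6, -164.0, 79.9]
orientation: [0.004, 0.116, 0.993, 0.005]
wrist_force: [3.4, 8.6, 1.7]
opening: 0.434
```

```bash
python3 go.py T -130 0 80
```

```text
t 6.7 delta [0.0012 0.0188 0.0001] rot [0.59 0.34 0.06] | tester xyz [-148.8, -1.2, 79.9] Fx 9.11 Fz 1.71 F [3.4 8.6 1.7] open 0.434
```

>>> arm_command:
  targets:
    - [0, -0.0015, 0.0, 0.3, 0.3, 0, 0.04]
    - [0, -0.003, 0.0, 0.5, 0.3, 0, 0.04]
    - [0, -0.0035, 0.0, 0.5, 0.3, 0, 0.04]

```text
time_s: 7.0
tool_pos: [496.2, -165.7, 80.0]
orientation: [0.0, 0.115, 0.993, 0.001]
wrist_force: [2.8, 7.6, 3.0]
opening: 0.432
```

```bash
python3 go.py T -130 0 80
```

```text
t 7.0 delta [0.0011 0.0206 0.    ] rot [0.16 0.02 0.18] | tester xyz [-150.6, -1.2, 80.0] Fx 8.07 Fz 2.97 F [2.8 7.6 3. ] open 0.432
```

>>> arm_command:
  targets:
    - [0, -0.0015, 0.0, 0.2, 0, 0, 0.04]
    - [0, -0.003, 0.0, 0.2, 0, 0, 0.04]
    - [0, -0.0035, 0.0, 0.2, 0, 0, 0.04]

```text
time_s: 7.3
tool_pos: [495.8, -167.6, 80.0]
orientation: [0.0, 0.114, 0.994, 0.0]
wrist_force: [3.4, 8.8, 2.9]
opening: 0.429
```

```bash
python3 go.py T -130 0 80
```

```text
t 7.3 delta [0.0011 0.0225 0.0001] rot [0.05 0.01 0.28] | tester xyz [-152.5, -1.2, 80.0] Fx 9.33 Fz 2.9 F [3.4 8.8 2.9] open 0.429
```

>>> arm_command:
  targets:
    - [0, -0.0015, 0.0, 0.2, 0, 0.2, 0.04]
    - [0, -0.003, 0.0, 0.2, 0, 0.2, 0.04]
    - [0, -0.0035, 0.0, 0.2, 0, 0.2, 0.04]

```text
time_s: 7.6
tool_pos: [495.5, -168.6, 80.1]
orientation: [-0.0, 0.114, 0.993, -0.0]
wrist_force: [3.9, 11.0, 2.9]
opening: 0.436
```

```bash
python3 go.py T -130 0 80
```

```text
t 7.6 delta [0.0011 0.0236 0.0001] rot [-0.03 -0.    0.22] | tester xyz [-153.6, -1.2, 80.1] Fx 11.57 Fz 2.91 F [ 3.9 11.   2.9] open 0.436
```

>>> arm_command:
  targets:
    - [0, -0.0015, 0.0, 0.2, 0, 0.2, 0.04]
    - [0, -0.003, 0.0, 0.2, 0, 0.2, 0.04]
    - [0, -0.0035, 0.0, 0.2, 0, 0.2, 0.04]

```text
time_s: 7.9
tool_pos: [495.4, -169.1, 80.1]
orientation: [-0.0, 0.114, 0.993, -0.001]
wrist_force: [3.4, 13.4, 3.6]
opening: 0.429
```

```bash
python3 go.py T -130 0 80
```

```text
t 7.9 delta [0.0011 0.0241 0.0001] rot [-0.07 -0.03  0.2 ] | tester xyz [-154.1, -1.2, 80.1] Fx 13.86 Fz 3.56 F [ 3.4 13.4  3.6] open 0.429
```

Motion is stalling and force rising steeply, which suggests the bumper. One small step more to clear 15 N.

>>> arm_command:
  targets:
    - [0, -0.0015, 0.0, 0, 0, 0.2, 0.04]
    - [0, -0.003, 0.0, 0, 0, 0.2, 0.04]
    - [0, -0.0038, 0.0, 0, 0, 0.2, 0.04]

```text
time_s: 8.2
tool_pos: [495.2, -169.7, 80.1]
orientation: [-0.0, 0.115, 0.993, 0.001]
wrist_force: [3.9, 14.7, 2.3]
opening: 0.43
```

```bash
python3 go.py T -130 0 80
```

```text
t 8.2 delta [0.0011 0.0247 0.0001] rot [ 0.1  -0.06  0.18] | tester xyz [-154.7, -1.2, 80.1] Fx 15.23 Fz 2.25 F [ 3.9 14.7  2.3] open 0.43
```

Past 15 N. Easing forward slowly to check the sear holds.

>>> arm_command:
  targets:
    - [0, 0.001, 0.0, 0, 0, 0, 0.04]
    - [0, 0.003, 0.0, 0, 0, 0, 0.04]
    - [0, 0.004, 0.0, 0, 0, 0, 0.04]

```text
time_s: 8.5
tool_pos: [496.2, -165.3, 80.0]
orientation: [-0.0, 0.114, 0.993, 0.001]
wrist_force: [1.6, 2.8, 1.4]
opening: 0.428
```

```bash
python3 go.py T -130 0 80
```

```text
t 8.5 delta [0.001  0.0202 0.0001] rot [ 0.11 -0.07  0.23] | tester xyz [-150.2, -1.1, 80.0] Fx 3.1 Fz 1.37 F [1.6 2.8 1.4] open 0.428
```

>>> arm_command:
  targets:
    - [0, 0.001, 0.0, 0, 0, 0, 0.04]
    - [0, 0.002, 0.0, 0, 0, 0, 0.04]
    - [0, 0.003, 0.0, 0, 0, 0, 0.04]

```text
time_s: 8.8
tool_pos: [496.3, -162.8, 79.9]
orientation: [-0.001, 0.115, 0.993, 0.001]
wrist_force: [0.4, 0.2, 0.5]
opening: 0.427
```

```bash
python3 go.py T -130 0 80
```

```text
t 8.8 delta [ 0.0006  0.0178 -0.0001] rot [ 0.08 -0.11  0.19] | tester xyz [-147.8, -0.6, 79.9] Fx 0.28 Fz 0.46 F [0.4 0.2 0.5] open 0.427
```

Force is zero with the tool at -147.8, so it's latched. Next: centre on the bar, wait, then rise.

>>> arm_command:
  targets:
    - [0, 0.003, 0.0, 0, 0, 0, 0.04]
    - [0, 0.006, 0.0, 0, 0, 0, 0.04]
    - [0, 0.007, 0.0, 0, 0, 0, 0.04]
    - [0, 0.007, 0.0, 0, 0, 0, 0.04]
    - [0, 0.007, 0.0, 0, 0, 0, 0.04]

```text
time_s: 9.3
tool_pos: [497.9, -156.0, 79.9]
orientation: [-0.001, 0.114, 0.993, 0.001]
wrist_force: [0.5, 1.6, -0.6]
opening: 0.431
```

```bash
python3 go.py T -139 0 140
python3 - <<'E'
from h import *
for n,o in(("top",(290,180)),("scene",(230,130))):
    a=snap(n,n+'3.png')[o[1]:o[1]+85,o[0]:o[0]+115,::-1]
    cv2.imwrite('pics/'+n+'3z.png',cv2.resize(a,None,fx=6.9,fy=6.9,interpolation=cv2.INTER_CUBIC))
E
```

```text
t 9.3 delta [ 0.0007  0.0018 -0.0601] rot [ 0.08 -0.11  0.19] | tester xyz [-140.8, -0.6, 79.9] Fx 1.66 Fz -0.57 F [ 0.5  1.6 -0.6] open 0.431
```

View pics/scene3z.png

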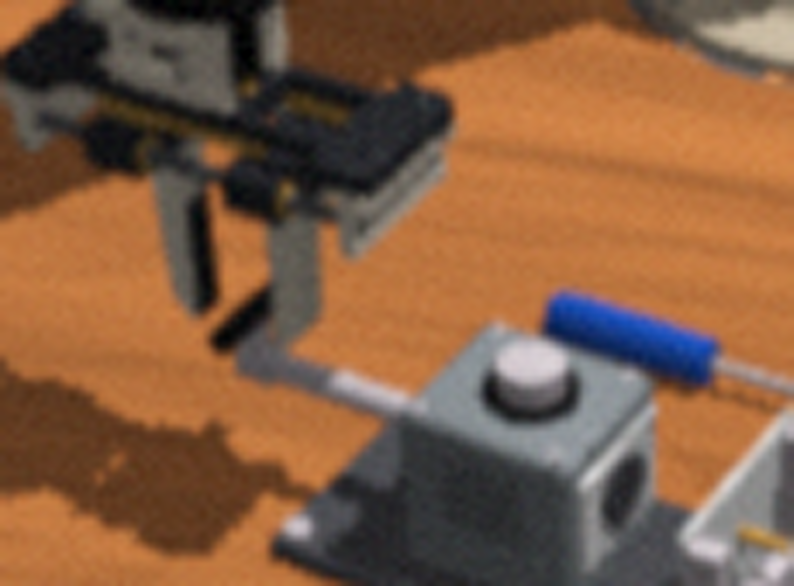

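Rod cocked (hammer withdrawn, bar at crop (240,320) between the fingers, nearer the front one). Shift a bit and rise.

>>> arm_command:
  targets:
    - [0, 0.003, 0.0, 0, 0, 0, 0.04]
    - [0, 0.003, 0.0, 0, 0, 0, 0.04]
    - [0, 0.003, -0.02, 0, 0, 0, 0.04]
    - [0, 0.003, -0.05, 0, 0, 0, 0.04]
    - [0, 0.003, -0.08, 0, 0, 0, 0.04]

```text
time_s: 9.9
tool_pos: [498.3, -153.2, 160.5]
orientation: [-0.002, 0.115, 0.993, 0.001]
wrist_force: [0.7, 0.6, -0.7]
opening: 0.432
```

>>> arm_command:
  targets:
    - [0, 0, 0, 0, 0, 0, 0.0]
    - [0, 0, 0, 0, 0, 0, 0.0]
    - [0, 0, 0, 0, 0, 0, 0.0]
    - [0, 0, 0, 0, 0, 0, 0.0]
    - [0, 0, 0, 0, 0, 0, 0.0]

```text
time_s: 10.4
tool_pos: [497.9, -153.1, 159.7]
orientation: [-0.002, 0.115, 0.993, 0.001]
wrist_force: [0.6, 0.1, 0.3]
opening: 0.05
```

```bash
python3 go.py T 5 0 150
python3 - <<'E'
from h import *
for n,o in(("top",(290,180)),("scene",(230,130))):
    a=snap(n,n+'4.png')[o[1]:o[1]+85,o[0]:o[0]+115,::-1]
    cv2.imwrite('pics/'+n+'4z.png',cv2.resize(a,None,fx=6.9,fy=6.9,interpolation=cv2.INTER_CUBIC))
E
```

```text
t 10.4 delta [-0.0006  0.1429  0.0098] rot [ 0.07 -0.28  0.19] | tester xyz [-137.9, 0.1, 159.7] Fx 0.2 Fz 0.31 F [0.6 0.1 0.3] open 0.05
```

View pics/scene4z.png

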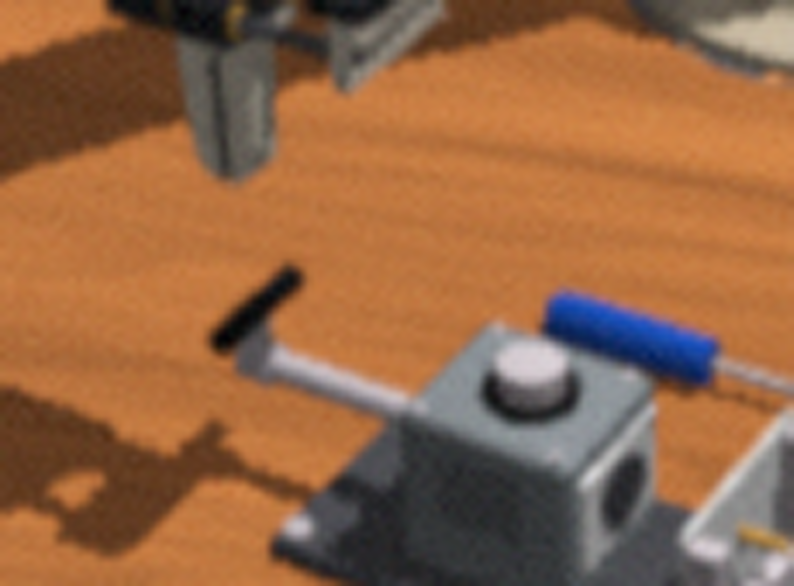

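Rod stays cocked by itself (bar at (255,310), free). Moving over the button.

>>> arm_command:
  targets:
    - [0, 0.035, 0, 0, 0, 0.2, 0.0]
    - [0, 0.075, 0, 0, 0, 0.2, 0.0]
    - [0, 0.115, 0, 0, 0, 0.2, 0.0]
    - [0, 0.143, 0, 0, 0, 0.2, 0.0]
    - [0, 0.143, 0.005, 0, 0, 0.2, 0.0]

```text
time_s: 11.0
tool_pos: [531.8, -9.3, 155.0]
orientation: [-0.002, 0.113, 0.994, 0.002]
wrist_force: [-0.5, -0.5, -1.6]
opening: 0.005
```

>>> arm_command:
  targets:
    - [0, 0, 0, 0, 0, 0, 0.0]
    - [0, 0, 0, 0, 0, 0, 0.0]

```text
time_s: 11.2
tool_pos: [531.5, -9.9, 154.8]
orientation: [-0.002, 0.113, 0.994, 0.002]
wrist_force: [-0.1, -0.1, -0.2]
opening: 0.004
```

```bash
python3 go.py T 5 0 118
python3 - <<'E'
from h import *
for n,o in(("top",(290,180)),("scene",(230,130))):
    a=snap(n,n+'5.png')[o[1]:o[1]+85,o[0]:o[0]+115,::-1]
    cv2.imwrite('pics/'+n+'5z.png',cv2.resize(a,None,fx=6.9,fy=6.9,interpolation=cv2.INTER_CUBIC))
E
```

```text
t 11.2 delta [-0.0005 -0.0043  0.0368] rot [ 0.16 -0.25  0.31] | tester xyz [9.2, 0.4, 154.8] Fx -0.16 Fz -0.24 F [-0.1 -0.1 -0.2] open 0.004
```

View pics/scene5z.png

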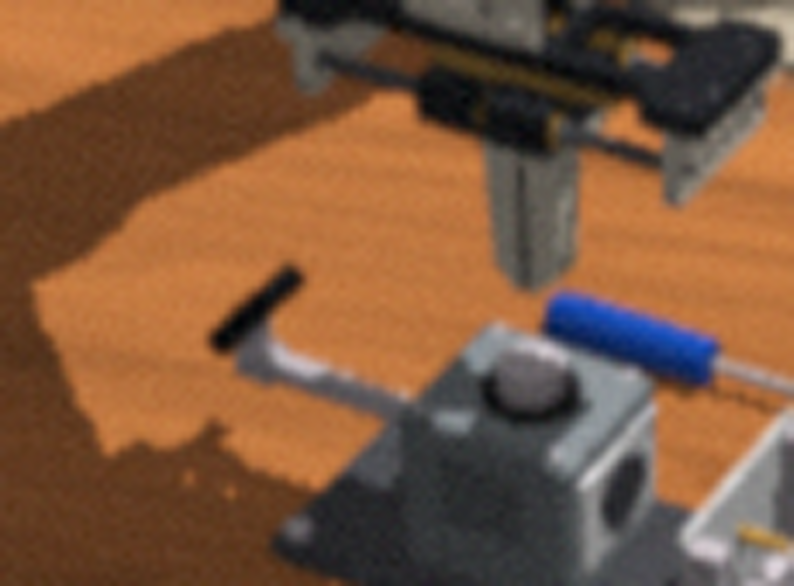

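Fingertip at (530,285) is above the button (532,365). Descend to z≈116, then press to about z 103.

>>> arm_command:
  targets:
    - [0, -0.004, 0.01, 0, 0, 0.3, 0.0]
    - [0, -0.004, 0.025, 0, 0, 0.3, 0.0]
    - [0, -0.004, 0.038, 0, 0, 0.3, 0.0]
    - [0, -0.004, 0.038, 0, 0, 0.3, 0.0]

```text
time_s: 11.7
tool_pos: [529.3, -15.4, 115.3]
orientation: [-0.003, 0.118, 0.993, 0.001]
wrist_force: [0.9, 0.1, 0.0]
opening: 0.009
```

>>> arm_command:
  targets:
    - [0, 0, 0.003, 0, 0, 0, 0.0]
    - [0, 0, 0.006, 0, 0, 0, 0.0]
    - [0, 0, 0.009, 0, 0, 0, 0.0]
    - [0, 0, 0.012, 0, 0, 0, 0.0]
    - [0, 0, 0.012, 0, 0, 0, 0.0]

```text
time_s: 12.2
tool_pos: [529.4, -16.0, 103.7]
orientation: [-0.003, 0.118, 0.993, 0.001]
wrist_force: [-1.6, -0.8, 5.6]
opening: 0.004
```

```bash
python3 go.py T 5 0 118
python3 - <<'E'
from h import *
for n,o in(("top",(290,180)),("scene",(230,130))):
    a=snap(n,n+'6.png')[o[1]:o[1]+85,o[0]:o[0]+115,::-1]
    cv2.imwrite('pics/'+n+'6z.png',cv2.resize(a,None,fx=6.9,fy=6.9,interpolation=cv2.INTER_CUBIC))
E
```

```text
t 12.2 delta [-0.001   0.0023 -0.0143] rot [ 0.08 -0.33 -0.21] | tester xyz [2.7, 1.0, 103.7] Fx -1.18 Fz 5.6 F [-1.6 -0.8  5.6] open 0.004
```

View pics/scene6z.png

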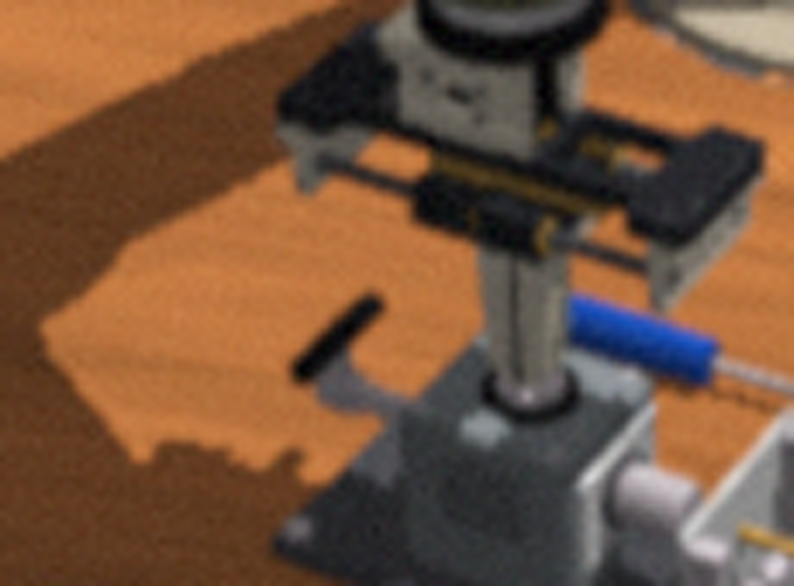

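Fired: bar back at (340,335), hammer forward again. Now lift off.

>>> arm_command:
  targets:
    - [0, 0, -0.01, 0, 0, 0, 0.0]
    - [0, 0, -0.03, 0, 0, 0, 0.0]
    - [0, 0, -0.06, 0, 0, 0, 0.0]
    - [0, 0, -0.1, 0, 0, 0, 0.0]
    - [0, 0, -0.12, 0, 0, 0, 0.0]

```text
time_s: 12.8
tool_pos: [530.8, -16.5, 227.6]
orientation: [-0.001, 0.118, 0.993, 0.001]
wrist_force: [-0.4, 0.3, -0.5]
opening: 0.006
```

>>> arm_command:
  targets:
    - [0, -0.03, -0.02, 0, 0, 0, 0.0]
    - [0, -0.07, -0.02, 0, 0, 0, 0.0]
    - [0, -0.11, -0.02, 0, 0, 0, 0.0]
    - [0, -0.15, -0.02, 0, 0, 0, 0.0]
    - [0, -0.15, -0.02, 0, 0, 0, 0.0]

```text
time_s: 13.3
tool_pos: [493.7, -167.9, 248.3]
orientation: [-0.001, 0.122, 0.993, 0.0]
wrist_force: [0.1, 0.8, 0.4]
opening: 0.005
```

```bash
python3 go.py T 5 0 118
python3 - <<'E'
from h import *
b=[]
for n,o in(("top",(290,180)),("scene",(255,165))):
    im=snap(n,n+'7.png')[:,:,::-1]; 
    for q in(cv2.imread(f'pics/{n}0.png'),im):
        b.append(cv2.resize(q[o[1]:o[1]+80,o[0]:o[0]+115],(400,278),interpolation=cv2.INTER_CUBIC))
cv2.imwrite('pics/cmp.png',np.vstack([np.hstack(b[:2]),np.hstack(b[2:])]))
E
```

```text
t 13.3 delta [0.0009 0.1582 0.1304] rot [ 0.03 -0.08 -0.65] | tester xyz [-153.3, 0.7, 248.3] Fx 0.8 Fz 0.45 F [0.1 0.8 0.4] open 0.005
```

View pics/cmp.png

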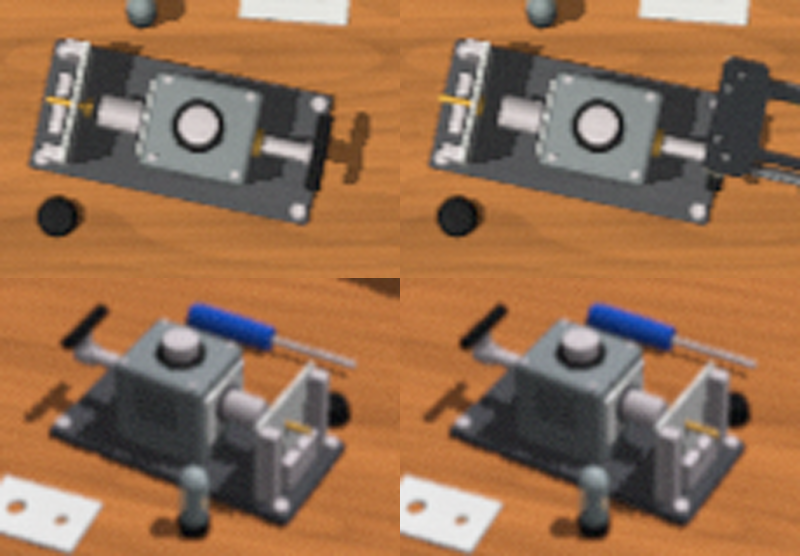

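View pics/scene7.png

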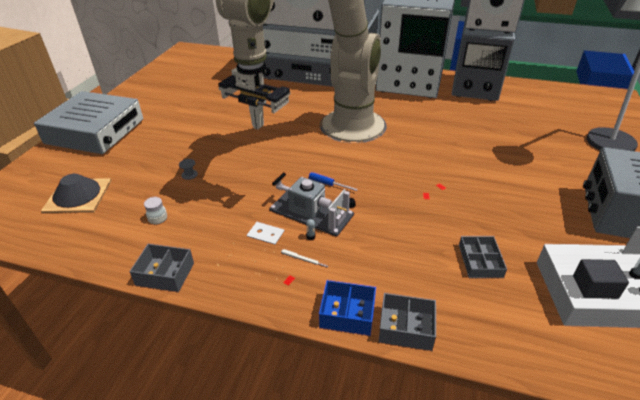

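Run:
```python
import cv2,numpy as np
b=[cv2.resize(cv2.imread(f'pics/{n}{k}.png')[y:y+24,x:x+32],(400,300),interpolation=cv2.INTER_CUBIC) for n,x,y in(("top",300,198),("scene",325,190)) for k in(0,7)]
cv2.imwrite('pics/pin.png',np.vstack([np.hstack(b[:2]),np.hstack(b[2:])]))
```

View pics/pin.png

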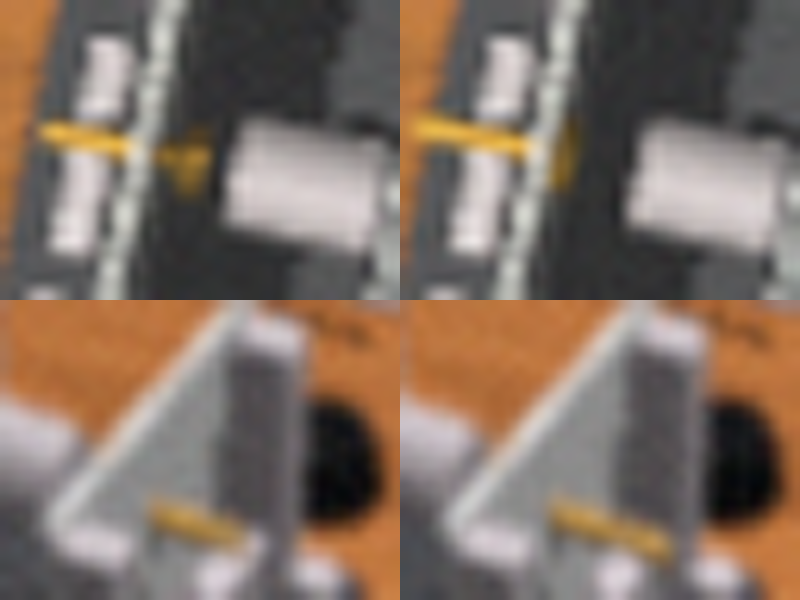

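The pin head is now flush with the plate: top crop x went from about 190 to 565-400=165, and the tail sticks out further. Handing in.

```bash
python3 -c "
from bench import r
print(r.job_done())"
```

```text
the job is handed in; nothing more can be done
None
```

The striker was cocked and fired, the pin looks fully home in the pictures, and I handed the job in at about 13.5 s. `job_done()` gives no verdict, so the result rests on my own checks.

- **Cocking:** I hooked the T-handle with the front finger and drew it about 50 mm until the pull reached 15.2 N, as it met the bumper. From how far the tool moved, I estimate the bumper was pressed in by about 2 mm. Easing forward, the force fell to about zero, and pictures showed the rod staying cocked with the gripper clear.
- **Firing:** I pressed the trip button about 8 mm (5.6 N) with closed fingers, then lifted off and moved the arm away.
- **Final pictures:** The pin head is against the plate and its tail sticks out further on the other side. The rod is forward, the button is up, and the arm is clear of everything. The knob, valve, plate and screwdriver look unmoved in before-and-after crops, and I saw no change in the rest of the bench.
- **Uncertain:** Wrist force readings were noisy by 1–2 N. During the draw there was also a few newtons of sideways force on the handle, which did no visible harm.

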